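# Lock out the colander's telescoping arm across the wash tub

### The job

The white colander in the dark grey wash tub has a telescoping steel arm that is still pushed in. Pull the arm out by its bow until its lock button clicks up at the sleeve's mouth, so that the colander spans the tub, then let go. Do not shift the glass pot lid that lies nearby.

Things in the scene. Friction and masses are not known exactly. Their poses are not given: they have to be found in the camera images.
- bow_middle (a point): Mid-axis of the telescoping arm's raised bow: a level steel bar 12 mm thick, straight for 65 mm each way, 150 mm above the counter, free space below and beside. z up, y along the bar, x the level pull-out direction. Basket rim (114 mm high) and sleeve mouths (118 mm) lie 50 mm or more behind it (-x). The like bow at the basket's other end is fixed. Tub (100 mm high) and colander stand firm.
- pullout (a joint): How far the arm's two steel rods (14 mm thick, 180 mm apart) are out of the white sleeve tubes along the basket's sides, m: 0 fully in, 0.100 at the end stop; the bow travels with it. Slides with about 3 N of friction and stays where it is left. Starts between 0 and 0.035.
- button (a joint): Lock button, a dark steel pin 10 mm across on top of the arm's right-hand rod (looking along the pull). 0: held down inside the sleeve. When the arm is 0.094 out, it clears the sleeve's mouth and springs up by itself to 0.008 m above the rod; it then keeps the arm from sliding back in past 0.094.
- glass_lid: Round glass pot lid, steel-rimmed, 184 mm across, 50 mm high with its black knob, lying loose on the counter beside the tub, to the left or right. Origin: centre of its underside. Not to be moved.

How it is judged:
By the outcome, as a careful person would: the job done as asked, in the order asked, and still so for the second after the job is handed in, with the robot touching nothing.
It also fails if it takes over 29 s, if anything falls off the work surface, if the arm or the gripper's body presses on something with over 40 N, if the wrist force passes 120 N, or if a joint passes its speed limit or range.

### The arm

A 6-joint arm with a two-finger parallel gripper is mounted at the origin on the work surface. World frame = base frame: x ahead of the robot, y to its left, z up, the work surface at z = 0. Lengths are in m, angles in rad, forces in N, time in s.
With the tool pointing down it reaches from about 0.35 to 0.975 m from the base axis. Payload 4.9 kg.
Tool frame: the origin (TCP) lies midway between the tips of the shut fingers; the grasp point (between the pads) lies 19 mm behind it (manip.pinch_z is the distance from the TCP to the grasp point, in m); z points along the fingers, y is the direction in which the jaws open and shut (so a half turn about z gives the same grasp; the last joint's range is limited). The gripper opens to 85 mm and grips with 20 to 120 N. Pads are 22 mm wide; open, the fingers measure 114 mm over their backs; the gripper's body (76 mm by 85 mm) begins 54 mm behind the grasp point. The pads swing forward as they close: fully open they stand 13 mm farther back than shut.
Start: joints at [1.221, 0.053, 1.613, -0, 1.476, -0.119], TCP at [0.143, 0.608, 0.231] pointing down, gripper open.
Joint ranges: [-3.01, 3.01], [-1.01, 2.22], [0.06, 2.58], [-1.02, 4.17], [0.09, 2.62], [-3.14, 3.14]. Speed limits (rad/s): [2.57, 2.57, 3.14, 3.14, 3.14, 3.14].

### API

Orientations are given as a unit quaternion [w, x, y, z].
In Python, from plant import manip gives the robot as it stands.
- The arm moves only by the tool drive_tool, never from a script. Its argument "commands" is text: rows parted by semicolons, each of 5 numbers parted by spaces: the finger opening in mm, from 0 to 85.4, then the shift along the tool's x, y, z in units of 30 mm (1.0 is 30 mm), then the turn about the tool's z in degrees. A call has exactly 8 rows; each row shifts and turns the commanded pose from where the row before left it, along the tool's axes as they then stand; what a row does not reach is not made up. A row lasts 1/8 s, in which the tool goes at most 62.5 mm and 10.7 degrees, less where a joint would pass 70% of its speed; a pose out of reach is approached as far as the arm can. A call is refused whole if a number of a shift passes 1 or a number of a turn 10.7, either way. A call with a gripper value outside its range is refused whole. The fingers move at their own pace and stop on an object; the grip force is fixed at half the most. Time passes only in rows, so rows that do not move let the fingers close, or fill a call up. It gives the time, the measured TCP pose, the force and the opening at its end, in the units of the state.
- manip.state(): the state, without advancing time (a new reading comes with each control period).
- manip.grab_frame(name): name is "side" or "top" or "wrist"; returns the picture (384x512x3 uint8, red, green, blue); there is no depth.
- manip.camera_params(name): a dict with "fx", "fy", "cx", "cy" (pixels), "xyz" and "orientation" of the camera in the world. Camera axes: x right, y down, z forward; pixel columns grow to the right and rows downward; lengths in m; the calibration is good to about 2 mm. A picture is of the moment at which its call begins: read the wrist's pose just before it. camera_params takes no time and is no camera call; for the wrist camera it gives the pose at the moment of the call.
- manip.job_done(): hands the job in, once; it reports no verdict.
The state is a dict: "time": time; "joint_pos": joint angles; "joint_vel": joint speeds; "joint_efforts": joint torques, N m; "tool_pos": TCP position; "tool_rot": TCP orientation; "contact_force": force on the tool from outside, world axes, zero at the start; "ft_torque": the same for the moment, N m; "gripper_width": opening from 0.0 (shut) to 1.0 (fully open).
Only numpy, scipy, OpenCV 4.12 (cv2) and the standard library are available. Lean on these libraries where they do the work, as an engineer would, in place of code of your own. Each camera call takes 0.05 s, during which the arm holds its last target. There are 200 camera calls.

## Working session

There is one attempt and no reset: what is moved stays moved. The work goes in short steps, Python scripts to look and compute and a tool call to move; the robot and the scene stay as the last step left them, time stands still between calls to the robot, and variables do not carry over. Pictures are saved under pics/ and viewed, about 8 in all and at most 12, crops included, and the job is handed in when it is done.

Besides the shell and the picture viewer there is one more tool, called after ">>>" as name(argument=value, ...), one argument or row to a line, values as JSON. drive_tool: Moves the arm, as the interface text tells. Its arguments: {"type":"object","properties":{"commands":{"type":"string"}},"required":["commands"]}

```bash
mkdir -p pics; ls
python3 - <<'E'
from plant import manip
import cv2
s=manip.state();print(s['time'],s['tool_pos'],s['tool_rot'],s['gripper_width'],manip.pinch_z)
for n in("top","side"):
    print(n,manip.camera_params(n)); cv2.imwrite(f"pics/{n}1.png",manip.grab_frame(n)[:,:,::-1])
E
```

```text
pics
0.0 [0.14274287 0.60782375 0.2300457 ] [-2.59776249e-04  1.15148614e-01  9.93347723e-01 -1.01539729e-03] 1.0002075519277638 0.0187
top {'fx': 425.84983796205313, 'fy': 425.84983796205313, 'cx': 263.89583983781694, 'cy': 190.7081081106934, 'xyz': array([ 0.48050344, -0.05724228,  1.64763621]), 'orientation': array([ 0.03483234, -0.70385973,  0.70863889, -0.03462829])}
side {'fx': 399.312064163131, 'fy': 399.312064163131, 'cx': 256.2500812047923, 'cy': 195.0083408206046, 'xyz': array([ 0.36098338, -1.2081565 ,  0.81896338]), 'orientation': array([-0.48578593,  0.86522209, -0.10418002,  0.06744849])}
```

View pics/top1.png

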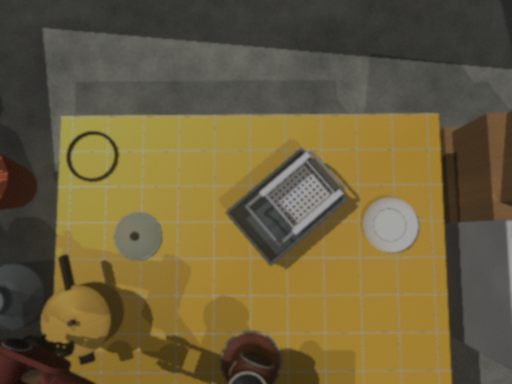

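View pics/side1.png

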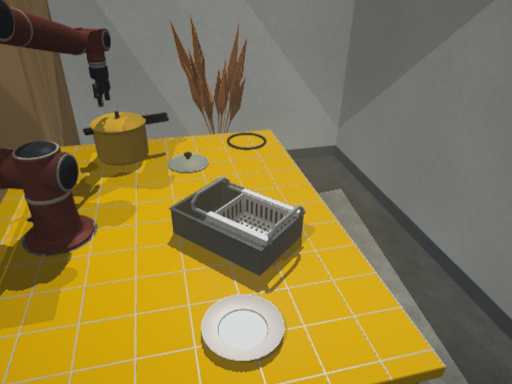

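Run:
```python
import cv2,numpy as np
t=cv2.imread("pics/top1.png")[135:275,215:365]; s=cv2.imread("pics/side1.png")[170:275,165:310]
t=cv2.resize(t,None,fx=4,fy=4,interpolation=3)
s=cv2.resize(s,None,fx=5,fy=5,interpolation=3)
cv2.imwrite("pics/tc.png",cv2.convertScaleAbs(t,alpha=1.3,beta=20));cv2.imwrite("pics/sc.png",s)
```

```text
(no output)
```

View pics/tc.png

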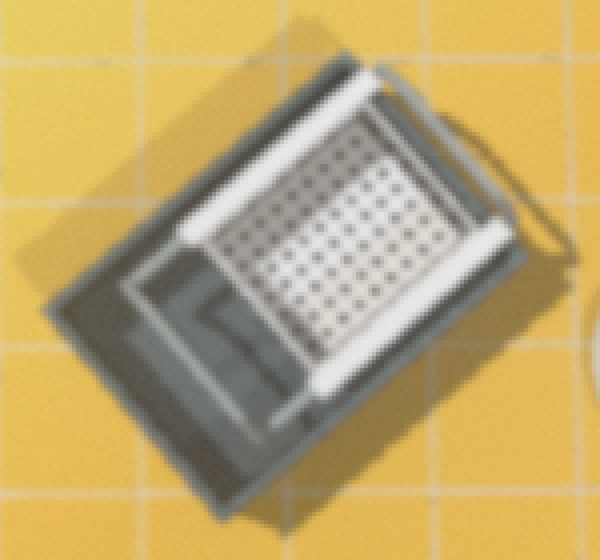

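View pics/sc.png

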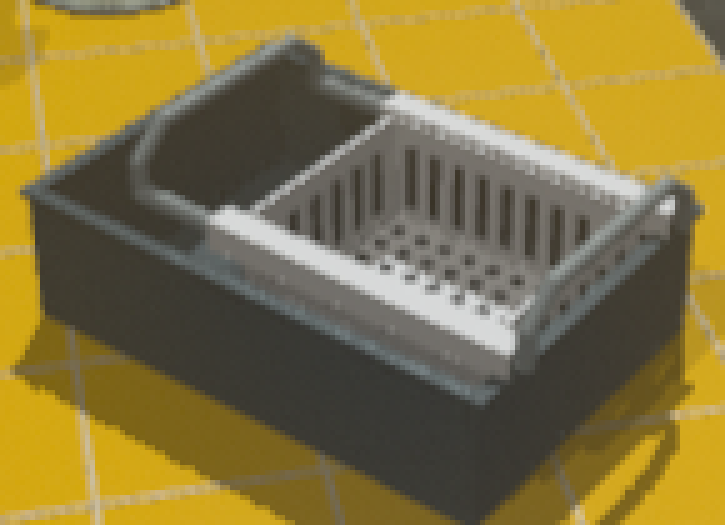

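```bash
cat > h.py <<'E'
import numpy as np
from scipy.spatial.transform import Rotation as R
from plant import manip
def rot(q): return R.from_quat(np.roll(q,-1)).as_matrix()
def ray(c,p,z):
    d=rot(c['orientation'])@[(p[0]-c['cx'])/c['fx'],(p[1]-c['cy'])/c['fy'],1]
    return c['xyz']+d*(z-c['xyz'][2])/d[2]
def toolshift(target):  # world TCP target -> tool-axis shift in 30 mm units
    s=manip.state(); return rot(s['tool_rot']).T@(np.array(target)-s['tool_pos'])/.03
E
python3 - <<'E'
from h import *
t=manip.camera_params('top');s=manip.camera_params('side')
T=lambda x,y,z:ray(t,(215+(x+.5)/4-.5,135+(y+.5)/4-.5),z)
S=lambda x,y,z:ray(s,(165+(x+.5)/5-.5,170+(y+.5)/5-.5),z)
a,b=T(125,285,.15),T(260,440,.15);print('bow',a,b,(a+b)/2,np.linalg.norm(a-b))
for p,q in(((185,230),(370,80)),((320,390),(505,230))):
    u,v=T(*p,.118),T(*q,.118);d=(u-v)/np.linalg.norm(u-v);print(u,v,d,np.degrees(np.arctan2(d[1],d[0])))
a,b=S(150,130,.15),S(290,45,.15);print('side',a,b,(a+b)/2)
print('lid',ray(t,(138,236),.02))
st=manip.state();print(rot(st['tool_rot']))
E
```

```text
bow [0.57491694 0.0065141  0.15      ] [ 0.43869183 -0.1109313   0.15      ] [ 0.50680438 -0.0522086   0.15      ] 0.1798630062185968
[ 0.62624679 -0.04637534  0.118     ] [ 0.76220024 -0.2155295   0.118     ] [-0.62646388  0.77945045  0.        ] 128.7897130149316
[ 0.48178583 -0.16615958  0.118     ] [ 0.62428546 -0.3349929   0.118     ] [-0.64499392  0.7641877   0.        ] 130.1652199841285
side [ 0.44819643 -0.10243677  0.15      ] [ 0.55538667 -0.0110676   0.15      ] [ 0.50179155 -0.05675219  0.15      ]
lid [0.4712187 0.4224287 0.02     ]
[[-9.73478834e-01  2.28776111e-01 -6.70892137e-04]
 [ 2.28776950e-01  9.73477324e-01 -1.73381457e-03]
 [ 2.56442929e-04 -1.84131644e-03 -9.99998272e-01]]
```

>>> drive_tool(
  commands="60 0 0 -1 0; 60 0 0 -1 0; 60 0 0 -1 0; 60 -0.9 -1 0 0; 60 -0.9 -1 0 0; 60 -0.9 -1 0 0; 60 -0.9 -1 0 0; 60 -0.9 -1 0 0",
)

```text
time: 1.1
tool_pos: [0.2404, 0.4301, 0.3207]
tool_rot: [-0.0, 0.115, 0.993, -0.0]
contact_force: [0.9, 0.3, 0.2]
gripper_width: 0.703
```

>>> drive_tool(
  commands="60 -0.9 -1 0 0; 60 -0.9 -1 0 0; 60 -0.9 -1 0 0; 60 -0.9 -1 0 0; 60 -0.9 -1 0 0; 60 -0.9 -1 0 0; 60 -0.9 -1 0 0; 60 -0.9 -1 0 0",
)

```text
time: 2.1
tool_pos: [0.3957, 0.1472, 0.3208]
tool_rot: [-0.0, 0.115, 0.993, -0.0]
contact_force: [0.0, 0.3, 0.3]
gripper_width: 0.7
```

>>> drive_tool(
  commands="60 -0.9 -1 0 0; 60 -0.9 -1 0 0; 60 -0.9 -1 0 0; 60 0 0 0 -10.7; 60 0 0 0 -10.7; 60 0 0 0 -10.7; 60 0 0 0 -10.7; 60 0 0 0 -10.6",
)

```text
time: 3.1
tool_pos: [0.4534, 0.0423, 0.3207]
tool_rot: [-0.0, -0.346, 0.938, 0.0]
contact_force: [-0.9, 0.9, -0.1]
gripper_width: 0.703
```

Run:
```python
from h import *
import cv2
s=manip.state();r=rot(s['tool_rot']);print(s['time'],s['tool_pos'],np.degrees(np.arctan2(r[1,1],r[0,1])),s['joint_pos'],toolshift([.505,-.054,.25]))
c=manip.camera_params('wrist');print(c)
cv2.imwrite("pics/w1.png",manip.grab_frame('wrist')[:,:,::-1])
P=np.array([.505,-.054,.15]);q=rot(c['orientation']).T@(P-c['xyz']);print(q[0]/q[2]*c['fx']+c['cx'],q[1]/q[2]*c['fy']+c['cy'])
```

```text
3.1 [0.45342679 0.04231211 0.32068523] 130.52337911012845 [-7.06256570e-02 -4.02467070e-01  1.86646879e+00  1.28917586e-05
  1.67866133e+00 -2.34868728e+00] [ 0.77744927 -3.55915361  2.35405546]
{'fx': 318.26951083785076, 'fy': 318.26951083785076, 'cx': 255.27841491303724, 'cy': 188.94509775209968, 'xyz': array([ 0.40132233, -0.0031401 ,  0.46333442]), 'orientation': array([0.05602216, 0.41485247, 0.89980846, 0.12289703])}
147.4747990012612 148.70515505500424
```

View pics/w1.png

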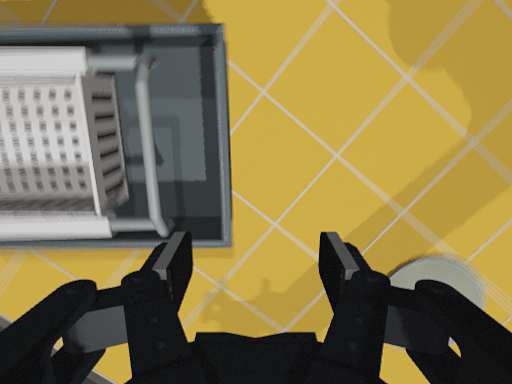

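Run:
```python
from h import *
c=manip.camera_params('wrist')
a,b=ray(c,(144,64),.15),ray(c,(161,230),.15);d=a-b
print(a,b,(a+b)/2,np.linalg.norm(d),np.degrees(np.arctan2(d[1],d[0])))
u,v=ray(c,(88,59),.118),ray(c,(111,227),.118);print('mouths',(u+v)/2,np.linalg.norm(u-v))
for p,q in (((20,26.),(220,24)),((0,48),(80,48))):
  a1,b1=ray(c,p,.1),ray(c,q,.1);e=b1-a1;print(np.degrees(np.arctan2(e[1],e[0])))
m=(a+b)/2;print(toolshift([m[0],m[1],.2]))
```

```text
[ 0.44353804 -0.10187105  0.15      ] [0.5665754  0.00745876 0.15      ] [ 0.50505672 -0.04720614  0.15      ] 0.16459404298292732 -138.37601687237532
mouths [ 0.54960255 -0.09768103  0.118     ] 0.1823194664259228
131.24993479733834
130.72607749702925
[ 0.64173094 -3.38692561  4.02231936]
```

>>> drive_tool(
  commands="60 0.2 -0.85 0 0; 60 0.2 -0.85 0 0; 60 0.2 -0.85 0 0; 60 0.1 -0.9 0 0; 60 0 0 1 0; 60 0 0 1 0; 60 0 0 1 0; 60 0 0 0.5 0",
)

```text
time: 4.15
tool_pos: [0.5034, -0.0501, 0.2139]
tool_rot: [-0.001, -0.343, 0.939, 0.001]
contact_force: [-0.0, -0.0, 0.6]
gripper_width: 0.702
```

Run:
```python
from h import *
import cv2
s=manip.state();print(s['time'],s['tool_pos'],s['contact_force'],toolshift([.505,-.05,.131]))
cv2.imwrite("pics/w2.png",manip.grab_frame('wrist')[:,:,::-1])
```

```text
4.15 [ 0.50335176 -0.05007551  0.21387452] [-0.01297297 -0.03492009  0.61421444] [-0.04927643 -0.04113581  2.76228557]
```

View pics/w2.png

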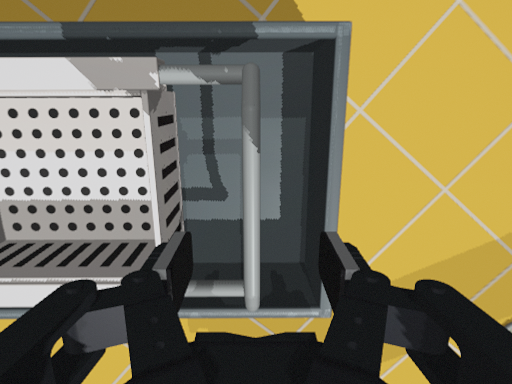

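Run:
```python
from h import *
c=manip.camera_params('wrist')
a,b=ray(c,(251,70),.15),ray(c,(252,300),.15);d=b-a;print((a+b)/2,np.linalg.norm(d),np.degrees(np.arctan2(d[1],d[0])),toolshift([*((a+b)/2)[:2],.131]))
```

```text
[ 0.49911997 -0.05660557  0.15      ] 0.16007046338328754 40.13281972730837 [ 0.22877122 -0.10338304  2.71744629]
```

>>> drive_tool(
  commands="60 0.1 -0.08 0.9 0; 60 0 0 0.9 0; 60 0 0 0.95 0; 30 0 0 0 0; 0 0 0 0 0; 0 0 0 0 0; 0 0 0 0 0; 0 0 0 0 0",
)

```text
time: 5.2
tool_pos: [0.5048, -0.0541, 0.1361]
tool_rot: [0.001, -0.343, 0.939, -0.001]
contact_force: [-3.0, 2.0, 6.1]
gripper_width: 0.116
```

>>> drive_tool(
  commands="0 0 0.2 0 0; 0 0 0.3 0 0; 0 0 0.3 0 0; 0 0 0.3 0 0; 0 0 0.3 0 0; 0 0 0.3 0 0; 0 0 0.2 0 0; 0 0 0 0 0",
)

```text
time: 6.2
tool_pos: [0.4682, -0.0108, 0.1361]
tool_rot: [0.002, -0.344, 0.939, -0.002]
contact_force: [0.7, -1.4, 7.1]
gripper_width: 0.112
```

>>> drive_tool(
  commands="0 0 0.1 0 0; 0 0 0.1 0 0; 0 0 0.1 0 0; 0 0 0.1 0 0; 0 0 0.1 0 0; 0 0 0.1 0 0; 0 0 0 0 0; 0 0 0 0 0",
)

```text
time: 7.2
tool_pos: [0.4568, 0.0027, 0.1361]
tool_rot: [0.002, -0.343, 0.939, -0.002]
contact_force: [1.6, -2.5, 7.3]
gripper_width: 0.116
```

Run:
```python
from h import *
import cv2
s=manip.state();print(s['time'],s['tool_pos'],s['contact_force'])
c=manip.camera_params('wrist');f=manip.grab_frame('wrist');cv2.imwrite("pics/w3.png",f[:,:,::-1]);print(c)
```

```text
7.2 [0.45683301 0.00265127 0.13608276] [ 1.575654   -2.49806983  7.31091661]
{'fx': 318.26951083785076, 'fy': 318.26951083785076, 'cx': 255.27841491303724, 'cy': 188.94509775209968, 'xyz': array([ 0.40363987, -0.04220323,  0.27852078]), 'orientation': array([0.05938976, 0.41714508, 0.89852255, 0.1229637 ])}
```

View pics/w3.png

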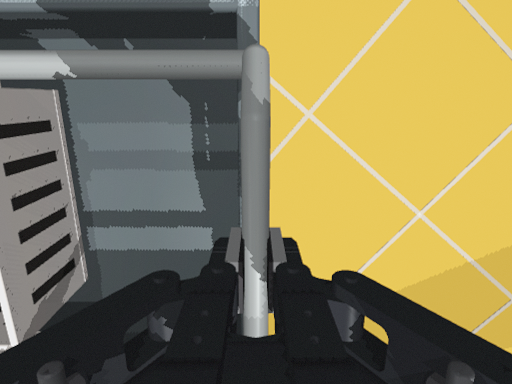

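>>> drive_tool(
  commands="0 0 0.05 0 0; 0 0 0.05 0 0; 0 0 0.05 0 0; 0 0 0.05 0 0; 0 0 0 0 0; 0 0 0 0 0; 0 0 0 0 0; 0 0 0 0 0",
)

```text
time: 8.25
tool_pos: [0.4529, 0.0073, 0.1361]
tool_rot: [0.002, -0.343, 0.939, -0.002]
contact_force: [0.3, -3.6, 6.7]
gripper_width: 0.113
```

>>> drive_tool(
  commands="0 0 0.05 0 0; 0 0 0.05 0 0; 0 0 0.05 0 0; 0 0 0.05 0 0; 0 0 0 0 0; 0 0 0 0 0; 0 0 0 0 0; 0 0 0 0 0",
)

```text
time: 9.25
tool_pos: [0.4497, 0.011, 0.1361]
tool_rot: [0.002, -0.343, 0.939, -0.003]
contact_force: [3.5, -6.5, 5.5]
gripper_width: 0.109
```

Run:
```python
from h import *
import cv2
o=[]
for n in('top','side'):
    c=manip.camera_params(n);f=manip.grab_frame(n)[:,:,::-1]
    P=np.array([.62,-.04,.125]);q=rot(c['orientation']).T@(P-c['xyz']);x,y=int(q[0]/q[2]*c['fx']+c['cx']),int(q[1]/q[2]*c['fy']+c['cy']);print(n,x,y)
    o.append(cv2.resize(f[y-35:y+35,x-25:x+25] if 0 else f[y-30:y+30,x-20:x+20],None,fx=9,fy=9,interpolation=3))
cv2.imwrite("pics/b1.png",np.hstack(o))
```

```text
top 259 193
side 242 186
```

View pics/b1.png

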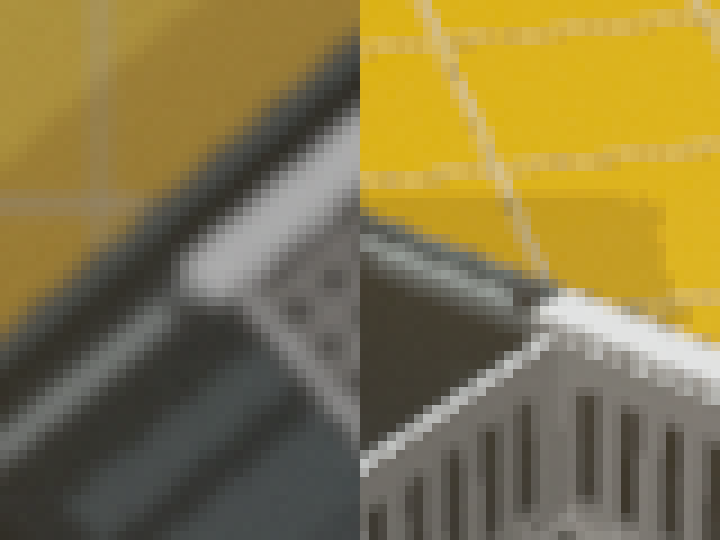

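>>> drive_tool(
  commands="30 0 0 0 0; 50 0 0 0 0; 50 0 0 0 0; 50 0 0 -0.3 0; 50 0 0 -1 0; 50 0 0 -1 0; 50 0 0 -1 0; 50 0 0 -1 0",
)

```text
time: 10.35
tool_pos: [0.4475, 0.0125, 0.2644]
tool_rot: [0.0, -0.343, 0.939, -0.0]
contact_force: [-0.3, -0.7, 0.6]
gripper_width: 0.59
```

>>> drive_tool(
  commands="50 0 -1 -0.5 0; 50 -0.5 -1 0 0; 50 -0.5 -1 0 0; 50 -0.5 0 0 0; 50 0 0 0 0; 50 0 0 0 0; 50 0 0 0 0; 50 0 0 0 0",
)

```text
time: 11.35
tool_pos: [0.5397, -0.0272, 0.278]
tool_rot: [0.0, -0.344, 0.939, -0.0]
contact_force: [0.2, -0.2, -0.4]
gripper_width: 0.584
```

Run:
```python
from h import *
import cv2
s=manip.state();print(s['time'],s['tool_pos'],s['contact_force'],s['gripper_width'])
c=manip.camera_params('wrist');f=manip.grab_frame('wrist');cv2.imwrite("pics/w4.png",f[:,:,::-1])
P=np.array([.62,-.04,.125]);q=rot(c['orientation']).T@(P-c['xyz']);print(q[0]/q[2]*c['fx']+c['cx'],q[1]/q[2]*c['fy']+c['cy'])
```

```text
11.35 [ 0.53965092 -0.02724585  0.2780346 ] [ 0.19064394 -0.16841077 -0.38328174] 0.5838260817371468
194.1062458887605 227.6050643122066
```

View pics/w4.png

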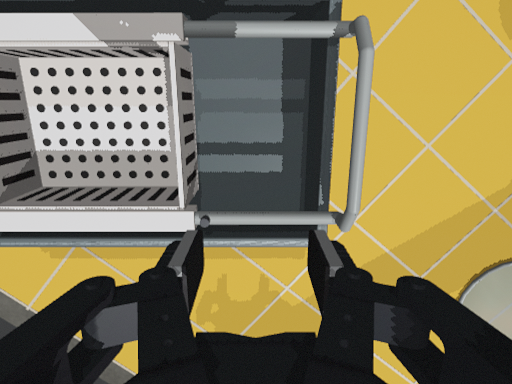

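Run:
```python
from h import *
import cv2
a=cv2.imread("pics/top1.png")[205:265,108:168].astype(float);b=manip.grab_frame('top')[205:265,108:168,::-1].astype(float)
print(abs(a-b).mean(), cv2.phaseCorrelate(a.mean(2),b.mean(2)))
s=manip.state();print(s['contact_force'],abs(s['joint_vel']).max())
print(manip.job_done())
```

```text
7.708796296296296 ((0.04444922056082845, 0.10450174493886522), 0.9947531389256828)
[-0.13651472 -0.85549667  0.06254241] 0.004770832559543514
the job is handed in; nothing more can be done
None
```

I gripped the moving bow, pulled the arm out about 85 mm along the sleeves, opened the gripper and backed away, then handed the job in at about 11.4 s of the 29 s.

- **Lock button:** The last wrist picture shows the dark button standing free of the sleeve's mouth at pixel (205, 221), with the mouth at about (195, 220). The bow is out past the tub's rim. I read the button as up from the pictures and did not push back on the arm to test the lock.
- **End stop:** On the last pull step the side force rose to about 7 N and the tool moved 5 mm of the 6 mm asked, so the arm was most likely at its stop.
- **Grasp:** While gripping, the tool sat about 5 mm higher than commanded with 6–7 N upward on it. The opening read about 10 mm against the 12 mm bar, but the grip held and the force went away on release.
- **Glass lid:** The top view shows a shift of about 0.1 px from the start, so it was not moved. The mean brightness there differs by about 8 levels, which I put down to the changed shadow of the arm.
- **Robot:** It was clear of everything at hand-in, with contact force under 1 N.

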